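Change the batch in the curing cabinet

TASK

The broken columns, printed in resin, in the curing cabinet are done: slide the guard clear of the release button and press it so that the sash springs off its latch, raise the sash until it stays up by itself, stand every column upright on the metal tray, and stand the uncured tower upright on the cabinet floor in their place. Then lower the sash without letting it slam, press it down until it latches, and slide the guard fully back over the button. Leave the other things on the worktop where they are.

Things in the scene. Friction and masses are not known exactly. Their poses are not given: they have to be found in the camera images.
- cabinet: Bench curing cabinet, fixed, white and aluminium, 390 mm wide (y), 200 mm deep, 540 mm high; lamp housing from 280 mm up. Origin on the worktop under its centre; x to its back wall, y to its left as seen from the robot, z up; turned up to 0.06 rad. The sash in its front (plane x = -95 mm) is the only way in; the stiles that guide it stand outside y = +-170, from x = -115 to -76.
- chamber_floor (a point): Middle of the chamber's floor, 8 mm above the worktop, axes as the cabinet's, x and y as its origin. Floor free from x = -75 to 80 mm, y = -170 to 170; 272 mm high inside.
- console_top (a point): Middle of the top of the low console on the worktop before the cabinet's right-hand stile: 125 x 105 mm (x, y), 45 mm high, its sides square to the cabinet. The button and its guard are on its front half; the tall stile stands 83 mm behind the button.
- guard (a joint): Travel of the sliding guard on the console, m: 0 = over the release button, 0.050 = stop, fully clear. Slides to the cabinet's -y (right), stays where it is left, friction about 1.2 N. A 41 x 40 mm hood (x, y), 21 mm high, top 66 mm above the worktop, open towards +y, with an upright fin on it.
- guard_grip (a point): Centre of the guard's upright fin: 10 mm thick (y), 28 mm wide (x), 24 mm high; it stands on the hood from 66 to 90 mm above the worktop (this point is 79 mm up); axes as the cabinet's. With the guard shut it is 10 mm to the -y side of the button's axis.
- release_button (a joint): Travel of the release button, m: 0 = up, 0.009 = fully down; spring return, 4.5 N fully down. It draws the latch bolt back: 8 mm down, the latched sash springs up about 14 mm by itself. While the sash stands there the button stays 6 mm down, as the bolt rests on the sash; it comes up when the sash is raised or latched.
- button_top (a point): Middle of the release button's top: 25 mm diameter, 59 mm above the worktop when up; pressed straight down. Can be reached only with the guard slid away.
- sash (a joint): Height of the sash above its latched place, m: latched 0 to 0.001 (cannot be raised), top 0.250. 0.45 kg. Released, it stands on a lifting spring at 0.014. Left below 0.18 it falls; from 0.20 up a brake adds friction (up to 16 N to raise) and it stays, sinking 6 mm a minute. To latch, press it down to 0 with 10 N: it stays there when let go; unlatched it springs back to 0.014.
- sash_handle (a point): Centre of the sash's pull bar: round, 12 mm thick, straight for 120 mm along the cabinet's y, 50 mm in front of the clear panel (at cabinet x = -145 mm), 88 mm above the worktop plus the sash height. The sash's lower edge is 80 mm below it. Axes as the cabinet's.
- parts_tray: Shallow steel tray, fixed, 140 x 190 mm (x, y) outside, 3 mm walls, rim 14 mm high. Origin on the worktop under its centre; z up. Inner floor 3 mm above the worktop.
- tower_mid (a point): Middle of the uncured tower, a round grey watch-tower of printed resin, 70 mm high with battlements on top: foot 50 mm across and 8 mm high, above it 39 mm across up to the top. This point is on its axis, 35 mm above its foot; z points up along it. 80 g. Stands on the worktop at the left at first.
- column_1_mid (a point): Middle of a cured column: the grey fluted stump of a broken classical column in printed resin, 70 mm high, 38 mm square foot 9 mm high, then a round shaft 28 mm across up to its ragged top. This point is on its axis, 35 mm above its foot; z points up along it. 70 g. Stands in the cabinet at first, in one of three places side by side some 85 mm apart; there are two or three such columns, and one that is absent reads None.
- column_2_mid (a point): Middle of a cured column: the grey fluted stump of a broken classical column in printed resin, 70 mm high, 38 mm square foot 9 mm high, then a round shaft 28 mm across up to its ragged top. This point is on its axis, 35 mm above its foot; z points up along it. 70 g. Stands in the cabinet at first, in one of three places side by side some 85 mm apart; like column_1.
- column_3_mid (a point): Middle of a cured column: the grey fluted stump of a broken classical column in printed resin, 70 mm high, 38 mm square foot 9 mm high, then a round shaft 28 mm across up to its ragged top. This point is on its axis, 35 mm above its foot; z points up along it. 70 g. Stands in the cabinet at first, in one of three places side by side some 85 mm apart; like column_1.
- bottle_slate: Dropper bottle, 25 mm across, 73 mm high, right of the cabinet; a bystander, to be left where it is. Origin under its middle.
- pot_tall: Screw-lid pot, 29 mm across, 60 mm high, right of the cabinet; a bystander, to be left where it is. Origin under its middle.
- bottle_honey: Dropper bottle, 25 mm across, 72 mm high, at the front edge before the cabinet; a bystander, to be left where it is. Origin under its middle.
- pot_low: Low paint pot, 33 mm across, 34 mm high, at the far left; a bystander, to be left where it is. Origin under its middle.
- tweezers: Steel tweezers lying flat, 129 mm long, at the front edge; a bystander, to be left where it is. Origin under its middle.
Things that resemble listed ones, but are neither listed nor needed, are in the scene too. Leave any brown look-alike of the part that bears tower_mid alone.

How it is judged (in metres and radians):
On the way, in this order (a step that is already met when the one before it is completed fails the run):
1. the guard is slid clear of the release button (value of joint guard above 0.045 m), for 0.2 s.
2. the button is pressed and the sash springs off its latch (value of joint sash above 0.008 m and value of joint guard above 0.04 m), for 0.2 s.
3. the sash is up and stays there untouched (value of joint sash above 0.2 m and contact force between the fingers and sash below 0.2 N and velocity of joint sash between -0.01 and 0.01 m/s), for 0.5 s.
4. every column stands on the tray and the tower stands in the cabinet, the sash still up (x of column_1_mid in the frame of parts_tray between -0.052 and 0.052 m and y of column_1_mid in the frame of parts_tray between -0.078 and 0.078 m and z of column_1_mid in the frame of parts_tray between 0.031 and 0.045 m and angle between each of column_1_mid, column_2_mid, column_3_mid, tower_mid's own z axis and vertical below 0.12 rad and x of column_2_mid in the frame of parts_tray between -0.052 and 0.052 m and y of column_2_mid in the frame of parts_tray between -0.078 and 0.078 m and z of column_2_mid in the frame of parts_tray between 0.031 and 0.045 m and x of column_3_mid in the frame of parts_tray between -0.052 and 0.052 m and y of column_3_mid in the frame of parts_tray between -0.078 and 0.078 m and z of column_3_mid in the frame of parts_tray between 0.031 and 0.045 m and x of tower_mid in the frame of cabinet between -0.062 and 0.065 m and y of tower_mid in the frame of cabinet between -0.145 and 0.145 m and z of tower_mid in the frame of cabinet between 0.036 and 0.05 m and value of joint sash above 0.18 m), for 0.3 s.
At the end, for the whole second after the job is handed in: Every column stands upright (0.12 rad) on the tray floor, axis within 52 mm (x) and 78 mm (y) of its centre; the tower stands upright on the cabinet floor, axis at cabinet x -62 to 65, y within 145 mm; sash latched (under 4 mm), guard back over the button (within 5 mm), all at rest (x of column_1_mid in the frame of parts_tray between -0.052 and 0.052 m and y of column_1_mid in the frame of parts_tray between -0.078 and 0.078 m and z of column_1_mid in the frame of parts_tray between 0.031 and 0.045 m and angle between each of column_1_mid, column_2_mid, column_3_mid, tower_mid's own z axis and vertical below 0.12 rad and x of column_2_mid in the frame of parts_tray between -0.052 and 0.052 m and y of column_2_mid in the frame of parts_tray between -0.078 and 0.078 m and z of column_2_mid in the frame of parts_tray between 0.031 and 0.045 m and x of column_3_mid in the frame of parts_tray between -0.052 and 0.052 m and y of column_3_mid in the frame of parts_tray between -0.078 and 0.078 m and z of column_3_mid in the frame of parts_tray between 0.031 and 0.045 m and x of tower_mid in the frame of cabinet between -0.062 and 0.065 m and y of tower_mid in the frame of cabinet between -0.145 and 0.145 m and z of tower_mid in the frame of cabinet between 0.036 and 0.05 m and linear speed of each of column_1, column_2, column_3, tower below 0.02 m/s and value of joint sash below 0.004 m and value of joint guard below 0.005 m); the robot touches nothing.
It fails at once if the sash is let slam (faster than 0.45 m/s downwards) (velocity of joint sash below -0.45 m/s).
It fails at once if another thing on the worktop is displaced by more than 40 mm (distance of any of bottle_slate, pot_tall, bottle_honey, pot_low, tweezers from where it was at the start of the episode above 0.04 m).
Of column_1, column_2, column_3 only 2 to 3 are there at a start; the rules pass over those that are not, and their reading is None.
At some moment in a run one of tower may be knocked a few centimetres aside while the robot is not near it.
It also fails if it takes over 210 s, if anything falls off the work surface, if the arm or the gripper's body presses on something with over 40 N, if the wrist force passes 120 N, or if a joint passes its speed limit or range.

ROBOT

A 6-joint arm with a two-finger parallel gripper is mounted at the origin on a cart in front of the work surface, level with it; the furniture and walls round the work are solid. World frame = base frame: x ahead of the robot, y to its left, z up, the work surface at z = 0. Lengths are in m, angles in degrees, forces in N, time in s.
With the tool pointing down it reaches from about 0.325 to 0.775 m from the base axis. Payload 9.3 kg.
Tool frame: the origin (TCP) lies midway between the tips of the shut fingers; the grasp point (between the pads) lies arm.grasp_offset behind it (arm.grasp_offset is the distance from the TCP to the grasp point, in m); z points along the fingers, y is the line along which they close (so a half turn about z gives the same grasp; the last joint's range is limited). The gripper opens to 85 mm and grips with 20 to 120 N. Pads are 22 mm wide; open, the fingers measure 114 mm over their backs; the gripper's body (76 mm by 85 mm) begins 54 mm behind the grasp point. The pads swing forward as they close: fully open they stand 13 mm farther back than shut.
Start: joints at [61.215, 14.817, 1.232, 76.415, 0, 81.257], TCP at [0.188, 0.517, 0.231] pointing down, gripper open.
Joint ranges: [-174.27, 174.27], [-52.1, 104.24], [-59.71, 78.15], [-110.17, 111.67], [-87.03, 83.33], [-180, 180]. Speed limits (degrees/s): [127.2, 127.2, 159.86, 180, 180, 180].

INTERFACE

Orientations are given as [roll, pitch, yaw] about the fixed x, y, z axes, in that order (R = Rz(yaw) Ry(pitch) Rx(roll)).
In Python, from bench import arm, optics gives the robot as it stands.
- The arm moves only by the shell command python3 -m creep 'ROWS' [FORCE]. ROWS is text: rows parted by semicolons, each of 7 numbers parted by spaces: the shift along the world's x, y, z in units of 40 mm (1.0 is 40 mm), then the turn, a rotation vector about the world's x, y, z in units of 8 degrees (1.0 is 8 degrees), then the closure, from -1 (fully open) to 1 (shut), so that 0 is half open. In form: tx ty tz rx ry rz claw; .... A call has 1 to 12 rows; each row shifts and turns the commanded pose from where the row before left it; what a row does not reach is not made up. A row lasts 1/8 s, in which the tool goes at most 62.5 mm and 10.7 degrees, less where a joint would pass 70% of its speed; a pose out of reach is approached as far as the arm can. A call is refused whole if a number of a shift passes 1 or a number of a turn 1, either way. A call with a gripper value outside its range is refused whole. The fingers move at their own pace and stop on an object; FORCE is the grip in N (left out, the last holds). Time passes only in rows, so rows that do not move let the fingers close. It gives the time, the measured TCP pose, the force, the opening and the grip force at its end, in the units of the state.
- arm.state(): the state, without advancing time (a new reading comes with each control period).
- optics.camera(name): name is "scene" or "top"; returns a dict with "pixels" (400x640x3 uint8, red, green, blue), "depth" (400x640 float32, m along the optical axis (not along the pixel's ray), 0 where there is no reading), "vertical_fov" (degrees; the focal length in pixels is half the picture's height over the tangent of half this angle, whatever the lens; pixels are square), "cx", "cy" (the principal point, pixels), "rvec" (rotation vector, rad) and "tvec" (3), from world to camera coordinates, as OpenCV has them. Camera axes: x right, y down, z forward; pixel columns grow to the right and rows downward; lengths in m; the calibration is good to about 2 mm. A picture is of the moment at which its call begins.
- arm.job_done(): hands the job in; it is judged then, once.
The state is a dict: "t": time; "qpos": joint angles; "qd": joint speeds; "joint_efforts": joint torques, N m; "ee_pos": TCP position; "eef_rot": TCP orientation; "force": force on the tool from outside, world axes, zero at the start; "moment": the same for the moment, N m; "finger_gap": opening from 0.0 (shut) to 1.0 (fully open); "grip_force": force on a finger pad.
Only numpy, scipy, OpenCV 4.12 (cv2) and the standard library are available. Lean on these libraries where they do the work, as an engineer would, in place of code of your own. Each camera call takes 0.05 s, during which the arm holds its last target. There are 200 camera calls.

## Working session

There is one attempt and no reset: what is moved stays moved. The work goes in short steps, Python scripts to look and compute and a shell command to move; the robot and the scene stay as the last step left them, time stands still between calls to the robot, and variables do not carry over. Pictures are saved under pics/ and viewed, at most 14 in all, crops included, and the job is handed in when it is done.

```bash
ls; mkdir -p pics
cat > h.py <<'E'
import numpy as np, cv2
from bench import arm, optics
def cam(n):
    c=optics.camera(n); np.savez('/tmp/'+n+'.npz',**c); return c
def load(n): return dict(np.load('/tmp/'+n+'.npz'))
def world(c):
    d=c['depth'];f=200/np.tan(np.radians(float(c['vertical_fov']))/2)
    v,u=np.mgrid[:400,:640]
    P=np.stack([(u-c['cx'])/f*d,(v-c['cy'])/f*d,d],-1)
    R=cv2.Rodrigues(np.array(c['rvec'],float))[0]
    W=(P-np.array(c['tvec']).ravel())@R
    W[d==0]=np.nan
    return W
def save(img,n): cv2.imwrite('pics/'+n,np.ascontiguousarray(img[...,::-1]))
E
python3 - <<'E'
from h import *
for n in('scene','top'):
    c=cam(n); save(c['pixels'],n+'0.png'); print(n,c['vertical_fov'],c['cx'],c['cy'],c['rvec'],c['tvec'])
print(arm.state(),arm.grasp_offset)
E
```

```text
pics
scene 43.25271970577904 319.11195112258315 211.48751623361832 [ 2.13929416 -0.73618521  0.3843387 ] [-0.3223135   0.35766385  1.54408187]
top 55.98387402496329 314.21550747240167 199.79524892669238 [ 2.41229012 -1.56747953  0.24145379] [-0.04202634  0.5609654   1.25214133]
{'t': 0.1, 'qpos': array([6.12133014e+01, 1.48474296e+01, 1.19409022e+00, 7.64154783e+01,
       1.71370475e-03, 8.12569193e+01]), 'qd': array([-0.03163606, -0.1002929 ,  0.19932439, -0.04869984,  0.06200222,
       -0.03623169]), 'joint_efforts': array([ 3.81109639e-03, -5.56692731e+01,  3.45070016e+01,  1.15589579e-02,
       -2.16919261e-04,  1.32037666e-06]), 'ee_pos': array([0.18837679, 0.51646892, 0.23072752]), 'eef_rot': array([-1.79932242e+02, -1.21543546e-02,  1.59956374e+02]), 'force': array([-0.19852024,  0.68410082, -0.11371361]), 'moment': array([-0.02283423, -0.00706009,  0.006113  ]), 'grip_force': 0.0, 'finger_gap': 1.0033636329554259} 0.0187
```

View pics/scene0.png

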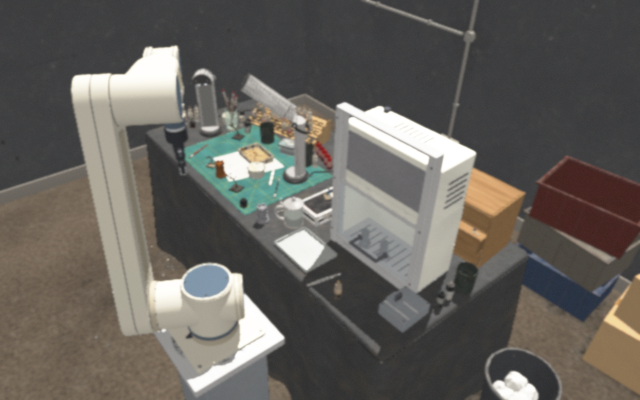

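View pics/top0.png

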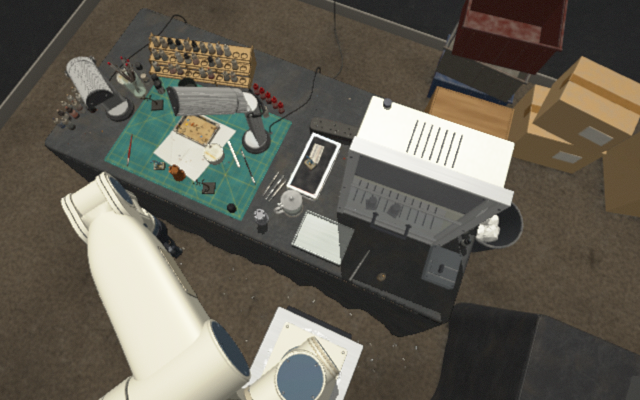

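The scene view shows the cabinet around (400,200), console at (404,308), tray at (304,250), and honey bottle at (338,287). In the top view the tray is at (320,238), console at (442,267) and columns at (373,203) and (394,208).

Could be taken for the tower: the grey thing at top (261,217), the brown one at (177,172), and the white jug at (290,202). By the description, grey at (261,217). Checking it in close crops.

Run:
```python
from h import *
t=load('top');s=load('scene')
a=cv2.resize(t['pixels'][165:305,240:480],None,fx=3.3,fy=3.3,interpolation=cv2.INTER_CUBIC)
b=cv2.resize(s['pixels'][180:340,220:480],None,fx=3,fy=3,interpolation=cv2.INTER_CUBIC)
save(a,'c_top.png');save(b,'c_scene.png')
W=world(t);V=world(s)
for n,u,v in[('tower',261,213),('tower2',261,222),('consoleL',430,255),('cons',450,262),('fin',441,267),('col',373,200),('col',395,205),('honey',381,276),('cabtop',430,150),('mat',340,270)]:print(n,W[v,u].round(4))
# tray & console & roof planes
def rect(M,lo,hi,name,box):
    m=(M[...,2]>lo)&(M[...,2]<hi)
    x0,x1,y0,y1=box
    m&=(M[...,0]>x0)&(M[...,0]<x1)&(M[...,1]>y0)&(M[...,1]<y1)
    p=M[m][:,:2]
    if len(p)>5: print(name,len(p),cv2.minAreaRect(p.astype(np.float32)),p.mean(0).round(4))
rect(W,.5,.56,'roof',(.2,1.2,-.6,.4))
rect(W,.035,.055,'console top',(.2,.7,-.6,-.15))
rect(V,.035,.055,'console sc',(.2,.7,-.6,-.15))
rect(W,.008,.02,'tray rim',(.2,.7,-.1,.3))
rect(V,.008,.02,'tray rim',(.2,.7,-.1,.3))
```

```text
tower [0.4135 0.3463 0.0633]
tower2 [0.3916 0.3423 0.0173]
consoleL [ 0.5219 -0.2598  0.0417]
cons [ 0.5256 -0.3304  0.0466]
fin [ 0.485  -0.2957  0.0914]
col [0.5709 0.0009 0.2079]
col [ 0.5726 -0.067   0.2388]
honey [ 0.3803 -0.1259  0.0623]
cabtop [ 0.6596 -0.0776  0.48  ]
mat [0.3506 0.0088 0.0015]
roof 2908 ((0.5758561491966248, -0.0861748605966568), (0.04206620529294014, 0.3898034989833832), 2.5967671871185303) [ 0.5742 -0.0919]
console top 1047 ((0.5682071447372437, -0.26411572098731995), (0.20847320556640625, 0.2560557723045349), 89.5184097290039) [ 0.5138 -0.3092]
console sc 1201 ((0.568835437297821, -0.26171809434890747), (0.21977819502353668, 0.26044973731040955), 88.86720275878906) [ 0.5267 -0.3108]
tray rim 888 ((0.5163333415985107, 0.09971890598535538), (0.3666972815990448, 0.3996695578098297), 0.12169728428125381) [0.5221 0.0701]
tray rim 550 ((0.47997787594795227, 0.10062997043132782), (0.3888954818248749, 0.2858425974845886), 86.99788665771484) [0.4882 0.1009]
```

View pics/c_top.png

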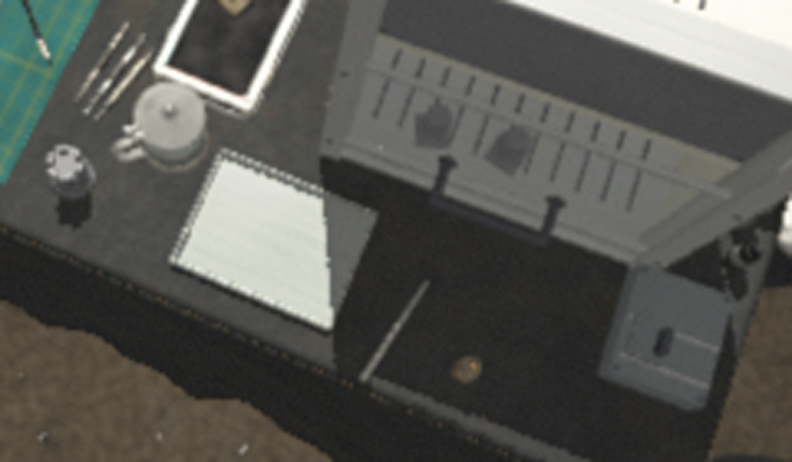

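View pics/c_scene.png

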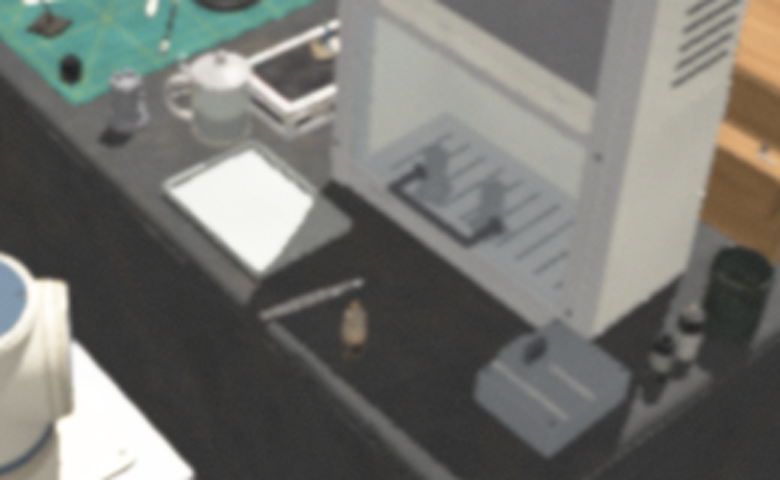

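The crops confirm the tower: grey, with battlements, at top (261,215). The columns stand behind the sash at top (372,202) and (394,209), with the handle bar at about (389,232), the fin at (441,268), and the right-hand place seemingly empty. The roof strip gives the cabinet pose, so I'll refine from there.

```bash
cat >> h.py <<'E'
TH=np.radians(2.6);C0=np.array([.6712,-.0819,0])
RC=np.array([[np.cos(TH),-np.sin(TH),0],[np.sin(TH),np.cos(TH),0],[0,0,1]])
def tocab(W): return (W-C0)@RC
def tow(p): return RC@np.array(p)+C0
E
python3 - <<'E'
from h import *
for n in('top','scene'):
    c=load(n);W=world(c);K=tocab(W);print(n)
    def sel(M,b):
        m=np.ones(M.shape[:2],bool)
        for i in range(3): m&=(M[...,i]>b[2*i])&(M[...,i]<b[2*i+1])
        return m
    m=sel(K,(-.17,-.128,-.09,.09,.07,.11));p=K[m];print('handle',len(p),p.mean(0).round(4),p.min(0).round(4),p.max(0).round(4))
    m=sel(K,(-.26,-.12,-.26,-.1,.080,.1));p=K[m];print('fin',len(p),p.mean(0).round(4),p.min(0).round(4),p.max(0).round(4))
    m=sel(K,(-.26,-.12,-.26,-.1,.060,.072));p=K[m];print('hood',len(p),p.mean(0).round(4),p.min(0).round(4),p.max(0).round(4))
    m=sel(K,(-.3,-.10,-.28,-.05,.038,.050));p=K[m][:,:2];print('console',len(p),p.min(0).round(4),p.max(0).round(4),cv2.minAreaRect(p.astype(np.float32)))
    m=sel(K,(-.108,-.08,-.13,.13,.15,.24));p=K[m];A=np.c_[p[:,1],np.ones(len(p))];print('panel',len(p),np.linalg.lstsq(A,p[:,0],rcond=None)[0])
    m=sel(W,(.36,.46,.30,.39,.045,.085));p=W[m];print('tower',len(p),p.mean(0).round(4),p.min(0).round(4),p.max(0).round(4))
    m=sel(W,(.3,.56,-.05,.25,.002,.03));
    g=(c['pixels'].astype(int).sum(-1)>180)
    k,l,st,ce=cv2.connectedComponentsWithStats((m&g).astype(np.uint8));i=1+st[1:,4].argmax();p=W[l==i][:,:2];print('tray',len(p),cv2.minAreaRect(p.astype(np.float32)),W[l==i][:,2].max())
    for nm,(a,b) in dict(honey=(.38,-.126)).items():
        m=sel(W,(a-.03,a+.03,b-.03,b+.03,.02,.09));p=W[m];print(nm,p.mean(0).round(3))
    m=sel(W,(.25,.5,-.12,.05,.003,.02));p=W[m];print('tweez?',len(p),p.min(0).round(3),p.max(0).round(3)) if len(p) else 0
E
```

```text
top
handle 156 [-0.1438 -0.0008  0.0952] [-0.1517 -0.0651  0.085 ] [-0.1287  0.0649  0.1026]
fin 33 [-0.1974 -0.207   0.0887] [-0.2116 -0.212   0.0806] [-0.1825 -0.2024  0.0955]
hood 107 [-0.1992 -0.194   0.0672] [-0.2183 -0.2186  0.0601] [-0.176  -0.1785  0.0719]
console 821 [-0.2395 -0.2762] [-0.1078 -0.1695] ((-0.17384208738803864, -0.2229309231042862), (0.10640092194080353, 0.13161775469779968), 89.79513549804688)
panel 758 [ 0.00024385 -0.09667129]
tower 115 [0.4108 0.3434 0.0655] [0.3897 0.301  0.0458] [0.4506 0.3671 0.0849]
tray 2080 ((0.4500380754470825, 0.13561728596687317), (0.21799933910369873, 0.2392042577266693), 3.9416422843933105) 0.02971526105853432
honey [ 0.382 -0.128  0.054]
tweez? 906 [ 0.328 -0.12   0.003] [0.5  0.05 0.02]
scene
handle 139 [-0.1443 -0.0034  0.0924] [-0.1537 -0.0673  0.0811] [-0.1284  0.0668  0.0991]
fin 36 [-0.1983 -0.2093  0.0875] [-0.2136 -0.2144  0.0819] [-0.1807 -0.1997  0.0949]
hood 110 [-0.2013 -0.199   0.0652] [-0.2183 -0.2208  0.0604] [-0.1742 -0.1756  0.0719]
console 847 [-0.2432 -0.2774] [-0.1031 -0.0611] ((-0.17341363430023193, -0.16900454461574554), (0.21694061160087585, 0.138873890042305), 89.53221130371094)
panel 1302 [ 0.00157923 -0.09516131]
tower 104 [0.4113 0.3418 0.0625] [0.3899 0.301  0.0453] [0.4566 0.3705 0.0814]
tray 1273 ((0.45432916283607483, 0.12976737320423126), (0.21216286718845367, 0.23772911727428436), 0.34910479187965393) 0.029978519662507887
honey [ 0.382 -0.135  0.045]
tweez? 412 [ 0.328 -0.119  0.003] [0.499 0.05  0.018]
```

```bash
cat >> h.py <<'E'
def ray(c,u,v,z):
    f=200/np.tan(np.radians(float(c['vertical_fov']))/2)
    R=cv2.Rodrigues(np.array(c['rvec'],float))[0];t=np.array(c['tvec']).ravel()
    o=-R.T@t;d=R.T@np.array([(u-c['cx'])/f,(v-c['cy'])/f,1]);return o+d*(z-o[2])/d[2]
def st(target=None,yaw=None):
    s=arm.state();p=np.array(s['ee_pos']);print('t',round(s['t'],2),'pos',p.round(4),'rot',np.round(s['eef_rot'],1),'F',np.round(s['force'],1),'gap',round(s['finger_gap'],3),'grip',round(s['grip_force'],1),'q',np.round(s['qpos'],0))
    if target is not None: print('units to go',((np.array(target)-p)/.04).round(2))
    if yaw is not None: print('turn',((yaw-s['eef_rot'][2]+180)%360-180)/8)
E
python3 - <<'E'
from h import *
t=load('top');s=load('scene')
for p in[(225,150),(378,210),(332,330),(170,262)]: print('tray',ray(t,240+p[0]/3.3,165+p[1]/3.3,.014).round(4))
for p in[(253,143),(352,222),(262,278),(163,187)]: print('trayS',ray(s,220+p[0]/3,180+p[1]/3,.014).round(4))
for p in[(428,282),(365,378)]:print('tweez',ray(t,240+p[0]/3.3,165+p[1]/3.3,.003).round(4))
for p in[(435,140),(508,165)]:print('colfoot',tocab(ray(t,240+p[0]/3.3,165+p[1]/3.3,.015)).round(4))
print('fin',tow([-.198,-.208,.07]),'but',tow([-.198,-.198,.059]),'handle',tow([-.145,0,.088]))
st(tow([-.198,-.208,.16]),182.6)
E
python3 -m creep '0 0 0 0 0 0 -1; .37 -1 0 0 0 .14 -1; .37 -1 0 0 0 .14 -1; .37 -1 0 0 0 .14 -1; .37 -1 0 0 0 .14 -1; .37 -1 0 0 0 .14 -1; .37 -1 0 0 0 .14 -1; .37 -1 0 0 0 .14 -1; .37 -1 0 0 0 .14 -1; .37 -1 0 0 0 .14 -1; .37 -1 0 0 0 .14 -1; 0 0 0 0 0 0 -1'
```

```text
tray [0.5032 0.2023 0.014 ]
tray [0.5092 0.0184 0.014 ]
tray [0.366  0.0138 0.014 ]
tray [0.3622 0.205  0.014 ]
trayS [0.5009 0.202  0.014 ]
trayS [0.5061 0.0144 0.014 ]
trayS [0.3644 0.0051 0.014 ]
trayS [0.3634 0.2016 0.014 ]
tweez [ 0.4591 -0.0626  0.003 ]
tweez [ 0.3348 -0.0386  0.003 ]
colfoot [-0.0577  0.0746  0.015 ]
colfoot [-0.0555 -0.0112  0.015 ]
fin [ 0.48283933 -0.29866775  0.07      ] but [ 0.4823857  -0.28867804  0.059     ] handle [ 0.52634927 -0.08847763  0.088     ]
t 0.1 pos [0.1884 0.5165 0.2307] rot [-179.9   -0.   160. ] F [-0.2  0.7 -0.1] gap 1.003 grip 0.0 q [61. 15.  1. 76.  0. 81.]
units to go [  7.36 -20.38  -1.77]
turn 2.830453259624786
t: 1.6
ee_pos: [0.3372, 0.1146, 0.2313]
eef_rot: [-180.0, 0.0, 170.9]
force: [0.1, 0.7, -0.3]
finger_gap: 0.999
grip_force: 0.0
```

```bash
python3 -m creep '.36 -1 0 0 0 .14 -1; .36 -1 0 0 0 .14 -1; .36 -1 0 0 0 .14 -1; .36 -1 0 0 0 .14 -1; .36 -1 0 0 0 .14 -1; .36 -1 0 0 0 .14 -1; .36 -1 0 0 0 .14 -1; .36 -1 0 0 0 .14 -1; .36 -1 0 0 0 .14 -1; .37 -1 0 0 0 .14 -1; 0 -.33 -.7 0 0 .05 0; 0 0 -.7 0 0 0 0' >/dev/null; python3 -m creep '0 0 0 0 0 0 0; 0 0 0 0 0 0 0'>/dev/null; python3 -c "
from h import *;st(tow([-.198,-.208,.07]),182.6)"
```

```text
t 3.35 pos [ 0.4815 -0.296   0.1763] rot [-180.     0.  -177.2] F [ 0.2 -0.9  0.4] gap 0.499 grip 0.0 q [-40.  17.  -3.  69.   0. -43.]
units to go [ 0.03 -0.07 -2.66]
turn -0.025235435369708625
```

```bash
python3 -m creep '.03 -.07 -.7 0 0 0 0; 0 0 -.7 0 0 0 0; 0 0 -.7 0 0 0 0; 0 0 -.5 0 0 0 0; 0 0 0 0 0 0 0; 0 0 0 0 0 0 .8; 0 0 0 0 0 0 1; 0 0 0 0 0 0 1; 0 0 0 0 0 0 1; 0 0 0 0 0 0 1' 25; python3 -c "
from h import *;st(tow([-.198,-.208,.07]),182.6)"
```

```text
t: 4.6
ee_pos: [0.4828, -0.2997, 0.0728]
eef_rot: [-179.9, 0.1, -177.2]
force: [0.3, 0.6, 6.8]
finger_gap: 0.108
grip_force: 27.6
t 4.6 pos [ 0.4828 -0.2997  0.0728] rot [-1.799e+02  1.000e-01 -1.772e+02] F [0.3 0.6 6.8] gap 0.108 grip 27.6 q [-40.  22. -13.  55.   0. -43.]
units to go [ 0.    0.03 -0.07]
turn -0.019496337146989617
```

```bash
python3 -m creep '0 0 .04 0 0 0 1; .02 -.3 0 0 0 0 1; .02 -.3 0 0 0 0 1; .02 -.3 0 0 0 0 1; .01 -.3 0 0 0 0 1; 0 -.05 0 0 0 0 1; 0 0 0 0 0 0 1; 0 0 0 0 0 0 1'; python3 -c "
from h import *;st(tow([-.198,-.258,.07]),182.6)"
```

```text
t: 5.6
ee_pos: [0.4849, -0.3478, 0.0729]
eef_rot: [179.8, 0.0, -177.2]
force: [2.4, 11.8, 1.9]
finger_gap: 0.109
grip_force: 27.1
t 5.6 pos [ 0.4849 -0.3478  0.0729] rot [ 179.8    0.  -177.2] F [ 2.4 11.8  1.9] gap 0.109 grip 27.1 q [-44.  24.  -8.  57.   0. -47.]
units to go [ 0.01 -0.02 -0.07]
turn -0.02584144140985245
```

```bash
python3 -m creep '0 .06 0 0 0 0 .3; 0 0 0 0 0 0 .2; 0 0 0 0 0 0 .2; 0 0 .7 0 0 0 .2; 0 0 .6 0 0 0 .5; -.03 .5 0 0 0 0 1; -.03 .5 0 0 0 0 1; 0 .4 0 0 0 0 1; 0 0 0 0 0 0 1; 0 0 0 0 0 0 1'; python3 -c "
from h import *;st([.4822,-.2895,.0505],182.6)"
```

```text
t: 6.85
ee_pos: [0.4826, -0.2909, 0.1248]
eef_rot: [-180.0, -0.0, -177.2]
force: [0.4, -0.7, -0.4]
finger_gap: 0.001
grip_force: 0.0
t 6.85 pos [ 0.4826 -0.2909  0.1248] rot [-180.    -0.  -177.2] F [ 0.4 -0.7 -0.4] gap 0.001 grip 0.0 q [-40.  19.  -9.  62.  -0. -42.]
units to go [-0.01  0.04 -1.86]
turn -0.023024308257177495
```

```bash
python3 -m creep '0 .03 -.6 0 0 0 1; 0 0 -.6 0 0 0 1; 0 0 -.36 0 0 0 1; 0 0 -.15 0 0 0 1; 0 0 -.1 0 0 0 1; 0 0 -.05 0 0 0 1; 0 0 0 0 0 0 1; 0 0 0 0 0 0 1' | tail -5; python3 -c "
from h import *;st([.4822,-.2895,.0505],182.6)
W=tocab(world(cam('top')));
m=(abs(W[...,1])<.07)&(W[...,0]>-.17)&(W[...,0]<-.128)&(W[...,2]>.06)&(W[...,2]<.14);print(m.sum(),W[m].mean(0))
"
```

```text
ee_pos: [0.4826, -0.29, 0.051]
eef_rot: [-180.0, 0.0, -177.2]
force: [-2.6, 0.3, 3.5]
finger_gap: -0.005
grip_force: 2.0
t 7.85 pos [ 0.4826 -0.29    0.051 ] rot [-180.     0.  -177.2] F [-2.6  0.3  3.5] gap -0.005 grip 2.0 q [-40.  22. -15.  52.  -0. -42.]
units to go [-0.01  0.01 -0.01]
turn -0.019313622754850712
118 [-0.14418825 -0.01780601  0.10780216]
```

```bash
python3 -m creep '0 0 .8 0 0 0 1; -.3 0 1 0 0 0 1; -.4 0 1 0 0 0 1; -.4 .3 1 0 0 -.9 1; 0 .6 0 0 0 -1 0; 0 .6 0 0 0 -1 0; 0 .6 0 0 0 -1 0; 0 .6 0 0 0 -1 0; 0 .6 0 0 0 -1 0; 0 .6 0 0 0 -1 0; 0 .6 0 0 0 -1 0; 0 .5 0 0 0 -1 0'|tail -5;python3 -m creep '0 0 0 0 0 -1 0; 0 0 0 0 0 -1 0; 0 0 0 0 0 -.34 .3; 0 0 0 .05 -1 0 .3;0 0 0 .05 -1 0 .3;0 0 0 .05 -1 0 .3;0 0 0 .05 -1 0 .3;0 0 0 .05 -1 0 .3;0 0 0 .02 -.6 0 .3; 0 0 0 0 0 0 .3;0 0 0 0 0 0 .3'|tail -5;  python3 -c "
from h import *;st(tow([-.189,0,.146]))
from scipy.spatial.transform import Rotation as Ro
print(RC.T@Ro.from_euler('xyz',arm.state()['eef_rot'],degrees=True).as_matrix())"
```

```text
ee_pos: [0.4386, -0.0886, 0.2025]
eef_rot: [180.0, -0.0, 111.3]
force: [-0.4, 0.2, 0.1]
finger_gap: 0.498
grip_force: 0.0
ee_pos: [0.4389, -0.0902, 0.2032]
eef_rot: [135.2, 0.1, 92.8]
force: [1.1, -0.9, 1.2]
finger_gap: 0.348
grip_force: 0.0
t 10.78 pos [ 0.4389 -0.0902  0.2032] rot [1.352e+02 1.000e-01 9.280e+01] F [ 1.1 -0.9  1.2] gap 0.348 grip 0.0 q [-43. -17. -50.  22.  30.  54.]
units to go [ 1.09 -0.01 -1.43]
[[-0.00400169  0.70945013  0.70474428]
 [ 0.99999031  0.00413332  0.00151724]
 [-0.00183652  0.70474352 -0.7094598 ]]
```

```bash
python3 -m creep '.55 0 -.7 0 0 0 .3; .54 0 -.73 0 0 0 .3; 0 0 0 0 0 0 .3; .5 .02 -.5 0 0 0 .3; .5 .02 -.5 0 0 0 .3; .42 .02 -.42 0 0 0 .3; 0 0 0 0 0 0 .3; 0 0 0 0 0 0 .3'|tail -5;  python3 -c "
from h import *;st(tow([-.132,0,.089]))"
```

```text
ee_pos: [0.5389, -0.0873, 0.0893]
eef_rot: [135.1, 0.1, 92.9]
force: [0.3, 0.1, 0.0]
finger_gap: 0.349
grip_force: 0.0
t 11.78 pos [ 0.5389 -0.0873  0.0893] rot [1.351e+02 1.000e-01 9.290e+01] F [0.3 0.1 0. ] gap 0.349 grip 0.0 q [-30.   5. -56. -11.  23.  65.]
units to go [ 0.01 -0.01 -0.01]
```

Grip and raise.

```bash
python3 -m creep '0 0 0 0 0 0 .7; 0 0 0 0 0 0 1; 0 0 0 0 0 0 1; 0 0 0 0 0 0 1; 0 0 .2 0 0 0 1; 0 0 .4 0 0 0 1; 0 0 .4 0 0 0 1; 0 0 .4 0 0 0 1' 60;  python3 -c "
from h import *;st(tow([-.132,0,.318]))"
```

```text
t: 12.78
ee_pos: [0.5385, -0.0875, 0.1451]
eef_rot: [135.2, 0.1, 92.8]
force: [7.5, -2.5, -6.4]
finger_gap: 0.116
grip_force: 58.9
t 12.78 pos [ 0.5385 -0.0875  0.1451] rot [1.352e+02 1.000e-01 9.280e+01] F [ 7.5 -2.5 -6.4] gap 0.116 grip 58.9 q [-30.  -2. -50.   2.  23.  65.]
units to go [ 0.02 -0.01  4.32]
```

```bash
python3 -m creep '0 0 .5 0 0 0 1; 0 0 .5 0 0 0 1; 0 0 .5 0 0 0 1; 0 0 .5 0 0 0 1; 0 0 .5 0 0 0 1; 0 0 .5 0 0 0 1; 0 0 .4 0 0 0 1; 0 0 .4 0 0 0 1; 0 0 .35 0 0 0 1; 0 0 .1 0 0 0 1; 0 0 0 0 0 0 1;0 0 0 0 0 0 1'|tail -5;  python3 -c "
from h import *;st(tow([-.132,0,.318]))"
```

```text
ee_pos: [0.5386, -0.0875, 0.315]
eef_rot: [135.1, 0.1, 92.8]
force: [-1.9, -3.1, 1.9]
finger_gap: 0.115
grip_force: 63.1
t 14.28 pos [ 0.5386 -0.0875  0.315 ] rot [1.351e+02 1.000e-01 9.280e+01] F [-1.9 -3.1  1.9] gap 0.115 grip 63.1 q [-30. -12. -30.  32.  23.  65.]
units to go [ 0.02 -0.01  0.08]
```

```bash
python3 -m creep '0 0 0 0 0 0 .3; 0 0 0 0 0 0 .3; 0 0 0 0 0 0 .3; -.5 0 .5 0 0 0 .3; -.7 0 .7 0 0 0 .3; -.7 0 .7 0 0 0 .3; -1 0 0 0 0 0 .3; -.7 .6 0 0 0 0 .3; 0 .8 0 0 0 0 .3;0 .8 0 0 0 0 .3;0 0 0 0 0 0 0;0 0 0 0 0 0 0'|tail -5;  python3 - <<'E'
from h import *
c=cam('top');s=cam('scene');st()
a=cv2.resize(c['pixels'][110:270,240:500],None,fx=3,fy=3,interpolation=cv2.INTER_CUBIC);save(a,'up_top.png')
b=cv2.resize(s['pixels'][120:320,230:480],None,fx=3,fy=3,interpolation=cv2.INTER_CUBIC);save(b,'up_scene.png')
for n,k in(('top',c),('scene',s)):
    K=tocab(world(k))
    m=(abs(K[...,1])<.16)&(K[...,0]>-.09)&(K[...,0]<.09)&(K[...,2]>.03)&(K[...,2]<.09)
    n2,l,stt,ce=cv2.connectedComponentsWithStats(m.astype(np.uint8))
    for i in range(1,n2):
        if stt[i,4]>15:
            p=K[l==i];print(n,stt[i],p.mean(0).round(4),p.min(0).round(4),p.max(0).round(4))
E
```

```text
ee_pos: [0.3949, 0.0009, 0.3905]
eef_rot: [135.1, 0.1, 92.9]
force: [-0.1, -0.3, -0.2]
finger_gap: 0.499
grip_force: 0.0
t 15.88 pos [ 3.951e-01 -2.000e-04  3.903e-01] rot [1.352e+02 1.000e-01 9.280e+01] F [ 0.6 -0.2 -0.4] gap 0.503 grip 0.0 q [-29. -30. -28.  52.  22.  66.]
top [368 196  10  11  73] [-0.0515  0.0834  0.0652] [-0.061   0.0693  0.0314] [-0.0349  0.097   0.0827]
top [392 204   9   6  28] [-0.0419 -0.0036  0.0745] [-0.0497 -0.0166  0.0511] [-0.0324  0.0095  0.0811]
scene [375 210  40  32 311] [0.0846 0.0579 0.0483] [ 0.0767 -0.0378  0.0304] [0.0899 0.1598 0.0706]
scene [361 228   9  15 102] [-0.0502  0.0787  0.0591] [-0.0646  0.0666  0.0312] [-0.0297  0.0952  0.0795]
scene [380 239   9  16 105] [-0.0442 -0.0075  0.0598] [-0.0552 -0.0184  0.0307] [-0.026   0.0127  0.082 ]
```

View pics/up_top.png

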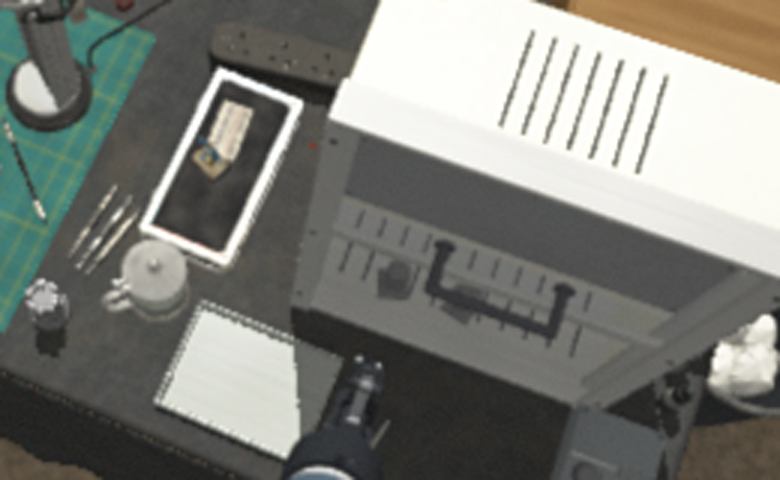

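View pics/up_scene.png

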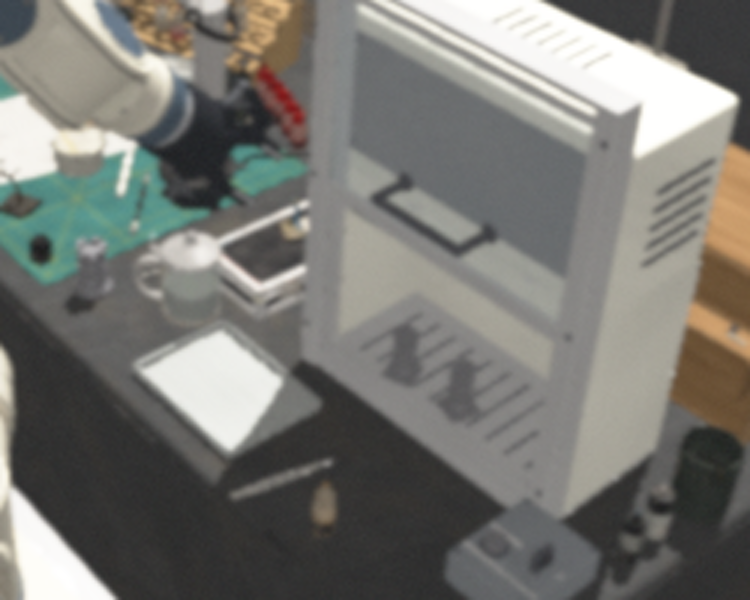

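The sash stays up and the guard is clear. There are two columns, at top (372,201) and (394,206), and the right-hand place is empty. The tower has shifted a little, to top (255,210), so I'll remeasure it later. Next is the left column (A): turn the tool so it closes along the cabinet's y, then approach.

```bash
python3 -m creep '0 0 0 -.66 -.03 .66 0; 0 0 0 -.66 -.03 .66 0; 0 0 0 -.66 -.03 .66 0; 0 0 0 -.66 -.03 .66 0; 0 0 0 -.66 -.03 .66 0; 0 0 0 -.66 -.03 .66 0; 0 0 0 -.66 -.03 .66 0; 0 0 0 -.66 -.03 .66 0; 0 0 0 -.66 -.03 .66 0; 0 0 0 -.66 -.03 .66 0; 0 0 0 -.66 -.03 .66 0; 0 0 0 -.66 -.03 .66 0'|tail -5;python3 -m creep '0 0 -1 0 0 0 0;0 0 -1 0 0 0 0;0 0 -1 0 0 0 0;0 0 -1 0 0 0 0; 0 0 -1 0 0 0 0;0 0 0 0 0 0 0;0 0 0 0 0 0 0'|tail -5;  python3 -c "
from h import *;st(tow([-.119,.082,.124]))
from scipy.spatial.transform import Rotation as Ro
print(RC.T@Ro.from_euler('xyz',arm.state()['eef_rot'],degrees=True).as_matrix())"
```

```text
ee_pos: [0.3952, -0.0008, 0.3902]
eef_rot: [-179.8, 44.9, -177.4]
force: [-0.3, -0.8, 0.4]
finger_gap: 0.499
grip_force: 0.0
ee_pos: [0.3958, -0.0005, 0.1922]
eef_rot: [-179.9, 45.0, -177.6]
force: [0.1, -0.6, 1.1]
finger_gap: 0.497
grip_force: 0.0
t 18.25 pos [ 0.3958 -0.0005  0.1922] rot [-179.9   45.  -177.6] F [ 0.1 -0.6  1.1] gap 0.497 grip 0.0 q [-29. -26. -56.  19.  22. -23.]
units to go [ 3.82 -0.12 -1.7 ]
[[-0.70741835  0.00533132  0.70677497]
 [ 0.00296182  0.99998513 -0.00457854]
 [-0.70678887 -0.00114561 -0.70742362]]
```

```bash
python3 -m creep '.95 -.03 -.42 0 0 0 0; .95 -.03 -.42 0 0 0 0; .95 -.03 -.42 0 0 0 0; .95 -.03 -.42 0 0 0 0; .5 .02 -.5 0 0 0 0; .6 .03 -.6 0 0 0 0; .5 .02 -.5 0 0 0 0; .5 .02 -.5 0 0 0 0; 0 0 0 0 0 0 0; 0 0 0 0 0 0 0'|tail -5;  python3 -c "
from h import *;st(tow([-.034,.082,.039]))"
```

```text
ee_pos: [0.6314, -0.0008, 0.0404]
eef_rot: [-179.9, 45.0, -177.6]
force: [0.3, -0.0, 0.3]
finger_gap: 0.497
grip_force: 0.0
t 19.5 pos [ 0.6314 -0.0008  0.0404] rot [-179.9   45.  -177.6] F [ 0.3 -0.   0.3] gap 0.497 grip 0.0 q [-13.  18. -52. -23.  11. -11.]
units to go [ 0.05 -0.02 -0.03]
```

Grip, lift, and check with force and gap.

```bash
python3 -m creep '.05 -.02 -.03 0 0 0 0; 0 0 0 0 0 0 .4; 0 0 0 0 0 0 .8; 0 0 0 0 0 0 .8; 0 0 0 0 0 0 .8; 0 0 .4 0 0 0 .8; 0 0 .4 0 0 0 .8; 0 0 0 0 0 0 .8' 30|tail -5;  python3 - <<'E'
from h import *
st(tow([-.034,.082,.039]));s=cam('scene');b=cv2.resize(s['pixels'][180:300,280:460],None,fx=4,fy=4,interpolation=cv2.INTER_CUBIC);save(b,'gripA.png')
E
```

```text
ee_pos: [0.6333, -0.0014, 0.0716]
eef_rot: [-179.9, 45.0, -177.6]
force: [0.5, 0.5, 0.1]
finger_gap: 0.319
grip_force: 29.8
t 20.5 pos [ 0.6333 -0.0014  0.0716] rot [-179.9   45.  -177.6] F [0.5 0.5 0.1] gap 0.319 grip 29.8 q [-13.  14. -49. -17.  11. -11.]
units to go [ 0.01 -0.   -0.82]
```

View pics/gripA.png

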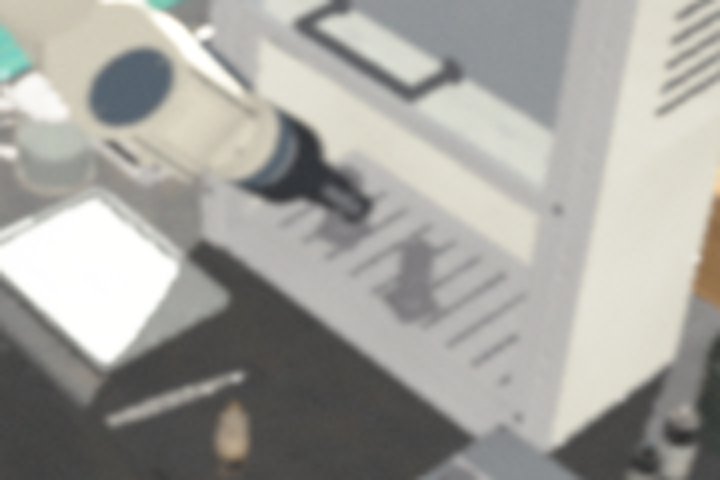

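The gripper (crop at (345,200)) holds column A, lifted off the floor; B stands at (410,280). Carrying A to the tray.

```bash
python3 -m creep '-.3 0 .3 0 0 0 .8; -.6 0 .2 0 0 0 .8; -.7 0 0 0 0 0 .8; -.7 0 0 0 0 0 .8; -.7 .1 0 0 0 0 .8; -.7 .4 0 0 0 0 .8; -.55 .6 0 0 0 0 .8; 0 .7 0 0 0 0 .8; 0 .7 0 0 0 0 .8; 0 .7 0 0 0 0 .8; 0 .65 0 0 0 0 .8; 0 0 0 0 0 0 .8'|tail -5;  python3 -c "
from h import *;st([.463,.153,.0355])"
```

```text
ee_pos: [0.4814, 0.1535, 0.1126]
eef_rot: [179.9, 43.0, -177.4]
force: [0.1, 0.7, -1.2]
finger_gap: 0.32
grip_force: 30.0
t 22.05 pos [0.4814 0.1535 0.1126] rot [ 179.9   43.  -177.4] F [ 0.1  0.7 -1.2] gap 0.32 grip 30.0 q [ 12.  -2. -57.  -8.  -6.   7.]
units to go [-0.46 -0.01 -1.93]
```

```bash
python3 -m creep '.5 0 0 0 0 0 .8; 0 0 -.4 0 0 0 .8; 0 0 -.4 0 0 0 .8; 0 0 0 0 0 0 .8'|tail -5;  python3 -c "
from h import *;st([.483,.153,.0355])
from scipy.spatial.transform import Rotation as Ro
print(RC.T@Ro.from_euler('xyz',arm.state()['eef_rot'],degrees=True).as_matrix())"
```

```text
ee_pos: [0.5022, 0.1508, 0.08]
eef_rot: [179.9, 42.9, -177.7]
force: [-0.0, -0.3, -1.1]
finger_gap: 0.317
grip_force: 30.0
t 22.55 pos [0.5022 0.1508 0.08  ] rot [ 179.9   42.9 -177.7] F [-0.  -0.3 -1.1] gap 0.317 grip 30.0 q [ 11.   4. -58. -15.  -6.   6.]
units to go [-0.48  0.05 -1.11]
[[-0.73246703  0.00337893  0.68079412]
 [ 0.00322123  0.99999369 -0.00149746]
 [-0.68079489  0.00109615 -0.73247329]]
```

```bash
python3 -m creep '-.1 0 -.4 0 0 0 .8; -.3 0 0 0 -.1 0 .8; 0 0 0 0 -.1 0 .8; 0 0 0 0 0 0 .8'|tail -5;  python3 -c "
from h import *;st([.486,.153,.0355])"
```

```text
ee_pos: [0.4969, 0.158, 0.0775]
eef_rot: [-179.8, 43.9, -177.5]
force: [0.1, -0.3, -1.6]
finger_gap: 0.315
grip_force: 30.0
t 23.05 pos [0.4969 0.158  0.0775] rot [-179.8   43.9 -177.5] F [ 0.1 -0.3 -1.6] gap 0.315 grip 30.0 q [ 12.   5. -60. -18.  -7.   7.]
units to go [-0.27 -0.12 -1.05]
```

```bash
python3 -m creep '0 0 .2 0 0 -.9 .8; 0 0 0 0 0 -1 .8; 0 0 0 0 0 -1 .8; 0 0 0 0 0 -1 .8; 0 0 0 0 0 -1 .8; 0 0 0 0 0 -1 .8; 0 0 0 0 0 0 .8'|tail -5;  python3 -c "
from h import *
from scipy.spatial.transform import Rotation as Ro
d=Ro.from_euler('xyz',arm.state()['eef_rot'],degrees=True).as_matrix();print(d)
st(np.array([.465,.153,.0355])+[.0187*d[0,2],.0187*d[1,2],0])"
```

```text
ee_pos: [0.4977, 0.1591, 0.0844]
eef_rot: [-179.8, 43.7, 135.3]
force: [-0.1, 0.5, -0.9]
finger_gap: 0.314
grip_force: 30.0
[[-0.51379361  0.70454276  0.48952592]
 [ 0.50806574  0.7096585  -0.48811271]
 [-0.6912925  -0.00207784 -0.72257204]]
t 23.93 pos [0.4977 0.1591 0.0844] rot [-179.8   43.7  135.3] F [-0.1  0.5 -0.9] gap 0.314 grip 30.0 q [ 30.  16. -35.  25. -42.  70.]
units to go [-0.59 -0.38 -1.22]
```

```bash
python3 -m creep '-.3 -.19 0 -.11 -.11 0 .8; -.29 -.19 0 0 0 0 .8; 0 0 -.4 0 0 0 .8; 0 0 -.4 0 0 0 .8; 0 0 -.3 0 0 0 .8; 0 0 -.08 0 0 0 .8; 0 0 0 0 0 0 .8; 0 0 0 0 0 0 .8'|tail -5;  python3 -c "
from h import *
st()"
```

```text
ee_pos: [0.4726, 0.1423, 0.0373]
eef_rot: [-179.7, 45.0, 135.3]
force: [-2.3, -2.4, 0.0]
finger_gap: 0.321
grip_force: 30.0
t 24.93 pos [0.4726 0.1423 0.0373] rot [-179.7   45.   135.3] F [-2.3 -2.4  0. ] gap 0.321 grip 30.0 q [ 31.  19. -43.  14. -43.  70.]
```

```bash
python3 -m creep '0 0 -.05 0 0 0 .8; 0 0 0 0 0 0 .8; 0 0 0 0 0 0 .8'|tail -5; python3 -m creep '0 0 -.03 0 0 0 .8; 0 0 0 0 0 0 .8; 0 0 0 0 0 0 .8'|tail -5
```

```text
ee_pos: [0.472, 0.142, 0.0349]
eef_rot: [-179.6, 45.0, 135.4]
force: [-3.9, -4.2, -1.1]
finger_gap: 0.319
grip_force: 30.3
ee_pos: [0.4722, 0.1418, 0.0343]
eef_rot: [-179.7, 45.0, 135.3]
force: [-6.9, -3.6, 4.7]
finger_gap: 0.315
grip_force: 31.0
```

```bash
python3 -m creep '0 0 0 0 0 0 .2; 0 0 0 0 0 0 0; 0 0 0 0 0 0 0; -.4 .4 .56 0 0 0 0; -.5 .5 .7 0 0 0 0; -.3 .3 .7 0 0 0 0; 0 0 1 0 0 0 0; 0 0 1 0 0 0 0; 0 -.2 .5 0 0 0 0; 0 0 0 0 0 0 0'|tail -5;  python3 - <<'E'
from h import *
c=cam('top');s=cam('scene');st(tow([-.112,-.004,.124]))
for n,k in(('top',c),('scene',s)):
    W=world(k)
    for nm,b in dict(A=(.36,.51,.02,.2,.025,.09),tower=(.33,.5,.25,.40,.03,.085)).items():
        m=(W[...,0]>b[0])&(W[...,0]<b[1])&(W[...,1]>b[2])&(W[...,1]<b[3])&(W[...,2]>b[4])&(W[...,2]<b[5])
        n2,l,q,ce=cv2.connectedComponentsWithStats(m.astype(np.uint8))
        for i in range(1,n2):
            if q[i,4]>15:
                p=W[l==i];print(n,nm,q[i],p.mean(0).round(4),p.min(0).round(4),p.max(0).round(4))
b=cv2.resize(s['pixels'][170:290,220:400],None,fx=4,fy=4,interpolation=cv2.INTER_CUBIC);save(b,'A2.png')
E
```

```text
ee_pos: [0.425, 0.1823, 0.2132]
eef_rot: [-180.0, 45.0, 135.1]
force: [0.5, -0.5, 0.1]
finger_gap: 0.503
grip_force: 0.0
t 27.02 pos [0.4244 0.182  0.2113] rot [-179.7   45.   135.3] F [ 0.8  0.8 -0.2] gap 0.502 grip 0.0 q [ 39.   6. -26.  52. -45.  81.]
units to go [ 3.38 -6.83 -2.18]
top A [314 218   8  12  74] [0.4608 0.1465 0.0618] [0.4492 0.1342 0.026 ] [0.4772 0.1612 0.0783]
top tower [249 203  11   7  51] [0.4253 0.3789 0.0666] [0.4113 0.3587 0.0593] [0.4361 0.3946 0.0779]
scene A [302 225   8  14 101] [0.4621 0.1435 0.0546] [0.4503 0.1281 0.0279] [0.4808 0.1615 0.0749]
scene tower [256 199  10  15 122] [0.4172 0.3711 0.0554] [0.3991 0.3553 0.0307] [0.4408 0.3995 0.075 ]
scene tower [275 205  16  17  99] [0.4574 0.2773 0.0605] [0.4374 0.2505 0.0302] [0.4717 0.3128 0.0846]
```

View pics/A2.png

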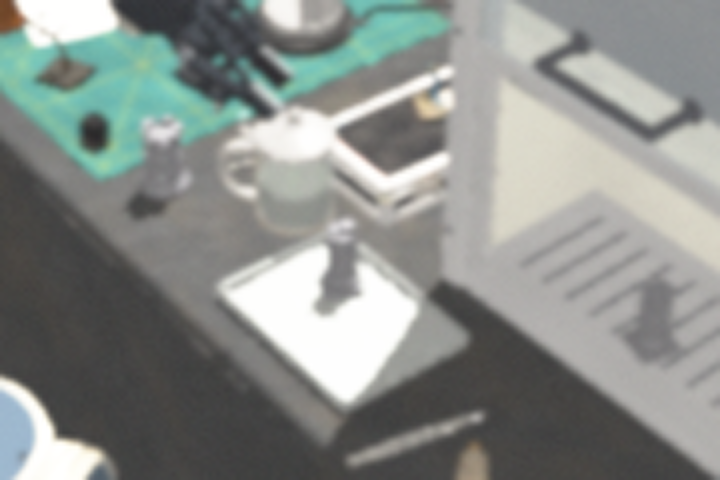

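Column A stands upright on the tray (crop (340,265)), and the tower stands at about (165,155). Now for column B.

```bash
python3 -m creep '.3 -.9 0 0 0 .98 0; .3 -.9 0 0 0 .98 0; .3 -.9 0 0 0 .98 0; .3 -.9 0 0 0 .98 0; .3 -.9 0 0 0 .98 0; .3 -.9 0 0 0 .98 0; 0 -.7 0 0 0 .03 0; 0 -.7 0 0 0 0 0; .4 0 -.6 0 0 0 0; .6 0 -.8 0 0 0 0; .6 0 -.8 0 0 0 0; 0 0 0 0 0 0 0'|tail -5;  python3 -c "
from h import *;st(tow([-.112,-.004,.124]),182.6)"
```

```text
ee_pos: [0.5513, -0.0609, 0.1153]
eef_rot: [179.8, 43.2, 176.0]
force: [-1.0, 0.1, 1.3]
finger_gap: 0.5
grip_force: 0.0
t 28.52 pos [ 0.5513 -0.0609  0.1153] rot [179.8  43.2 176. ] F [-1.   0.1  1.3] gap 0.5 grip 0.0 q [-21.   2. -53.  -6.  12. -13.]
units to go [ 0.21 -0.75  0.22]
turn 0.8276950346697802
```

```bash
python3 -m creep '.1 -.4 .22 0 -.1 .4 0; .11 -.35 0 0 -.13 .43 0; 0 0 0 0 0 0 0; .5 .02 -.5 0 0 0 0; .5 .02 -.5 0 0 0 0; .6 .03 -.6 0 0 0 0; .5 .02 -.5 0 0 0 0; 0 0 0 0 0 0 0; 0 0 0 0 0 0 0'|tail -5;  python3 -c "
from h import *;st(tow([-.027,-.004,.039]),182.6)"
```

```text
ee_pos: [0.644, -0.0874, 0.0452]
eef_rot: [179.9, 45.5, -177.3]
force: [-0.0, -0.3, 0.7]
finger_gap: 0.501
grip_force: 0.0
t 29.65 pos [ 0.644  -0.0874  0.0452] rot [ 179.9   45.5 -177.3] F [-0.  -0.3  0.7] gap 0.501 grip 0.0 q [-23.  18. -49. -19.  18. -19.]
units to go [ 0.01  0.01 -0.16]
turn -0.012999869622518645
```

```bash
python3 -m creep '0 0 -.16 0 0 0 0; 0 0 0 0 0 0 .4; 0 0 0 0 0 0 .8; 0 0 0 0 0 0 .8; 0 0 0 0 0 0 .8; 0 0 .4 0 0 0 .8; -.2 0 .5 0 0 0 .8; -.6 0 .3 0 0 0 .8; -.7 0 0 0 0 0 .8; -.7 0 0 0 0 0 .8; -.7 0 0 0 0 0 .8; 0 0 0 0 0 0 .8' 30|tail -5;  python3 -c "
from h import *;st([.52,0,.1],182.6)"
```

```text
ee_pos: [0.5271, -0.0876, 0.086]
eef_rot: [179.9, 45.4, -177.4]
force: [0.8, -0.4, -1.1]
finger_gap: 0.317
grip_force: 29.7
t 31.15 pos [ 0.5271 -0.0876  0.086 ] rot [ 179.9   45.4 -177.4] F [ 0.8 -0.4 -1.1] gap 0.317 grip 29.7 q [-32.   4. -58. -12.  24. -26.]
units to go [-0.18  2.19  0.35]
turn -0.0021489691028193647
```

```bash
python3 -m creep '0 .5 .3 0 0 0 .8; 0 .7 0 0 0 0 .8; 0 .7 0 0 0 .6 .8; 0 .5 0 0 0 1 .8; -.1 .5 0 0 0 1 .8; -.2 .4 0 0 0 1 .8; -.2 .4 0 0 0 1 .8; -.2 .4 0 0 0 1 .8; -.2 .2 0 0 0 1 .8; -.2 0 0 0 0 1 .8; -.2 0 0 0 0 1 .8; 0 0 0 0 0 .8 .8'|tail -5;  python3 -c "
from h import *
from scipy.spatial.transform import Rotation as Ro
d=Ro.from_euler('xyz',arm.state()['eef_rot'],degrees=True).as_matrix();print(d)
st(np.array([.456,.073,.0355])+[.0187*d[0,2],.0187*d[1,2],0])"
```

```text
ee_pos: [0.4774, 0.0835, 0.0982]
eef_rot: [180.0, 45.5, -101.8]
force: [-0.2, -0.5, -1.2]
finger_gap: 0.32
grip_force: 29.8
[[-1.43800003e-01 -9.78743313e-01  1.46229567e-01]
 [-6.86240362e-01  2.05089071e-01  6.97862908e-01]
 [-7.13018741e-01  4.05694666e-06 -7.01144974e-01]]
t 32.65 pos [0.4774 0.0835 0.0982] rot [ 180.    45.5 -101.8] F [-0.2 -0.5 -1.2] gap 0.32 grip 29.8 q [ -26.   18.  -30.   56.   44. -110.]
units to go [-0.47  0.06 -1.57]
```

```bash
python3 -m creep '-.24 .03 0 0 0 0 .8; -.23 .03 -.3 0 0 0 .8; 0 0 -.4 0 0 0 .8; 0 0 -.4 0 0 0 .8; 0 0 -.35 0 0 0 .8; 0 0 -.1 0 0 0 .8; 0 0 0 0 0 0 .8; 0 0 0 0 0 0 .8'|tail -5; python3 -m creep '0 0 -.04 0 0 0 .8; 0 0 0 0 0 0 .8;0 0 0 0 0 0 .8'|tail -5
```

```text
ee_pos: [0.458, 0.0864, 0.0367]
eef_rot: [-180.0, 45.5, -102.1]
force: [-0.2, 0.1, -1.0]
finger_gap: 0.319
grip_force: 29.9
ee_pos: [0.458, 0.0865, 0.0348]
eef_rot: [180.0, 45.5, -102.1]
force: [-0.9, -0.3, -0.3]
finger_gap: 0.319
grip_force: 29.9
```

```bash
python3 -m creep '0 0 -.04 0 0 0 .8; 0 0 0 0 0 0 .8;0 0 0 0 0 0 .8'|tail -5;python3 -m creep '0 0 0 0 0 0 .4; 0 0 0 0 0 0 0; 0 0 0 0 0 0 0; -.1 -.5 .5 0 0 0 0; -.1 -.6 .7 0 0 0 0; 0 -.3 .7 0 0 0 0; 0 0 1 0 0 0 0; 0 0 1 0 0 0 0; 0 0 0 0 0 0 0;0 0 0 0 0 0 0'|tail -5;  python3 - <<'E'
from h import *
c=cam('top');s=cam('scene');st()
for n,k in(('top',c),('scene',s)):
    W=world(k)
    for nm,b in dict(A=(.36,.51,.02,.2,.025,.09),tower=(.33,.5,.25,.45,.035,.085)).items():
        m=(W[...,0]>b[0])&(W[...,0]<b[1])&(W[...,1]>b[2])&(W[...,1]<b[3])&(W[...,2]>b[4])&(W[...,2]<b[5])
        n2,l,q,ce=cv2.connectedComponentsWithStats(m.astype(np.uint8))
        for i in range(1,n2):
            if q[i,4]>15:
                p=W[l==i];print(n,nm,q[i],p.mean(0).round(4),p.min(0).round(4),p.max(0).round(4))
b=cv2.resize(s['pixels'][170:290,220:400],None,fx=4,fy=4,interpolation=cv2.INTER_CUBIC);save(b,'B2.png')
E
```

```text
ee_pos: [0.4581, 0.0866, 0.0336]
eef_rot: [-180.0, 45.6, -102.1]
force: [-1.4, -0.6, 5.5]
finger_gap: 0.32
grip_force: 30.3
ee_pos: [0.4498, 0.0305, 0.1886]
eef_rot: [179.9, 45.5, -102.1]
force: [-0.0, -0.5, 0.1]
finger_gap: 0.503
grip_force: 0.0
t 35.75 pos [0.4496 0.0307 0.1882] rot [ 179.8   45.5 -102.2] F [ 0.3 -0.2  1. ] gap 0.501 grip 0.0 q [ -34.   13.  -23.   76.   41. -120.]
top A [314 218   8  12  73] [0.4609 0.1464 0.0612] [0.4491 0.134  0.025 ] [0.4768 0.1612 0.0802]
top A [332 229   9  11  71] [0.4522 0.071  0.0627] [0.4412 0.0579 0.0257] [0.4694 0.0856 0.0782]
top tower [249 203  12  13 113] [0.4168 0.3742 0.0627] [0.3993 0.3566 0.036 ] [0.4359 0.3952 0.0782]
top tower [274 206   6   8  23] [0.4457 0.3014 0.0687] [0.4378 0.2913 0.0386] [0.4571 0.3083 0.0847]
top tower [282 206  10   9  36] [0.4591 0.267  0.0576] [0.455  0.2502 0.0359] [0.4686 0.2897 0.0819]
scene A [302 225   8  15 105] [0.4616 0.1434 0.0538] [0.4462 0.1314 0.0253] [0.4807 0.1637 0.076 ]
scene A [313 237   8  16 109] [0.4522 0.067  0.0528] [0.4393 0.0537 0.0256] [0.4696 0.0884 0.0798]
scene tower [256 199  10  13 107] [0.4179 0.372  0.0577] [0.397  0.354  0.0367] [0.4384 0.3974 0.0745]
scene tower [275 205  16  16  88] [0.4571 0.2763 0.0627] [0.4355 0.251  0.035 ] [0.4716 0.3121 0.0849]
```

View pics/B2.png

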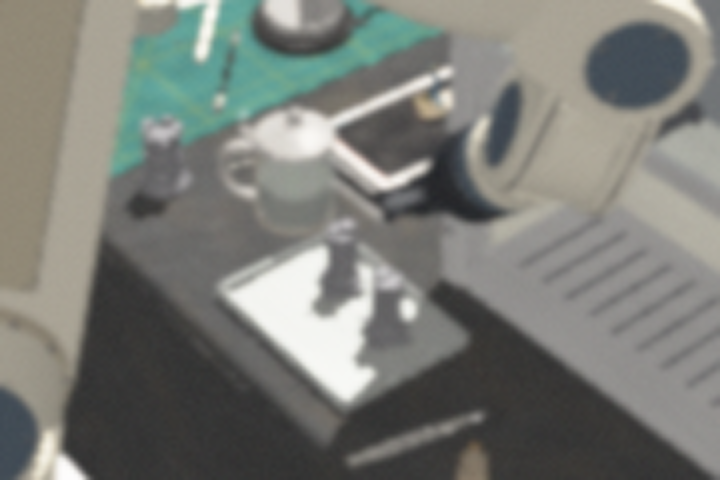

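Both columns stand upright on the tray (crop (340,270) and (388,310)), and the tower stands at about (0.418, 0.376). Moving to the tower.

```bash
python3 -m creep '0 .9 .2 0 0 0 -.5; 0 .9 0 0 0 0 -.5; 0 .9 0 0 0 0 -.5; 0 .9 0 0 0 0 -.5; 0 .9 0 0 0 -.5 -.5; 0 .9 0 0 0 -1 -.5; -.1 .9 0 0 0 -1 -.5; -.1 .9 0 0 0 -1 -.5; -.1 .6 0 0 0 -1 -.5; -.1 .6 0 0 0 -1 -.5; -.1 .6 0 0 0 -1 -.5; -.1 .6 0 0 0 -1 -.5'|tail -5;python3 -m creep '-.2 0 0 0 0 -1 -.5; -.2 0 0 0 0 -1 -.5; -.2 0 0 0 0 -1 -.5; -.2 0 0 0 0 -1 -.5; -.2 0 0 0 0 -1 -.5; -.2 0 0 0 0 -1 -.5; -.1 0 0 0 0 -1 -.5; 0 0 0 0 0 -.9 -.5;0 0 0 0 0 0 -.5;0 0 0 0 0 0 -.5'|tail -5; python3 -c "
from h import *
from scipy.spatial.transform import Rotation as Ro
d=Ro.from_euler('xyz',arm.state()['eef_rot'],degrees=True).as_matrix();print(d)
st(np.array([.418,.376,.045])+(.0187-.10)*d[:,2],135.4)"
```

```text
ee_pos: [0.4263, 0.3974, 0.1929]
eef_rot: [-179.9, 44.7, -158.2]
force: [2.1, -0.2, -0.8]
finger_gap: 0.751
grip_force: 0.0
ee_pos: [0.3752, 0.3967, 0.1928]
eef_rot: [-179.7, 44.7, 139.0]
force: [-0.3, -0.2, 0.1]
finger_gap: 0.749
grip_force: 0.0
[[-0.53668542  0.65790446  0.52832801]
 [ 0.46594891  0.753095   -0.46447769]
 [-0.70346313 -0.00310454 -0.71072497]]
t 38.5 pos [0.3752 0.3967 0.1928] rot [-179.7   44.7  139. ] F [-0.3 -0.2  0.1] gap 0.749 grip 0.0 q [ 59.  23.  -6.  72. -44. 105.]
units to go [-0.    0.43 -2.25]
turn -0.4544459941293475
```

```bash
python3 -m creep '0 .43 -.6 0 0 0 -.5; 0 0 -.8 0 0 0 -.5; 0 0 -.85 0 0 0 -.5; .3 -.26 -.4 0 0 0 -.5; .34 -.3 -.46 0 0 0 -.5; .34 -.3 -.46 0 0 0 -.5; .34 -.3 -.46 0 0 0 -.5;0 0 0 0 0 0 -.5;0 0 0 0 0 0 -.5'|tail -5
python3 - <<'E'
from h import *
from scipy.spatial.transform import Rotation as Ro
d=Ro.from_euler('xyz',arm.state()['eef_rot'],degrees=True).as_matrix()
st(np.array([.418,.376,.045])+.0187*d[:,2])
c=cam('top');b=cv2.resize(c['pixels'][160:260,210:350],None,fx=5,fy=5,interpolation=cv2.INTER_CUBIC);save(b,'T.png')
E
```

```text
ee_pos: [0.4279, 0.3679, 0.0335]
eef_rot: [-180.0, 44.7, 138.8]
force: [0.6, 0.4, -0.4]
finger_gap: 0.75
grip_force: 0.0
t 39.62 pos [0.4279 0.3679 0.0335] rot [-180.    44.7  138.8] F [ 0.6  0.4 -0.4] gap 0.75 grip 0.0 q [ 53.  31. -20.  44. -45.  96.]
units to go [-0.   -0.01 -0.04]
```

View pics/T.png

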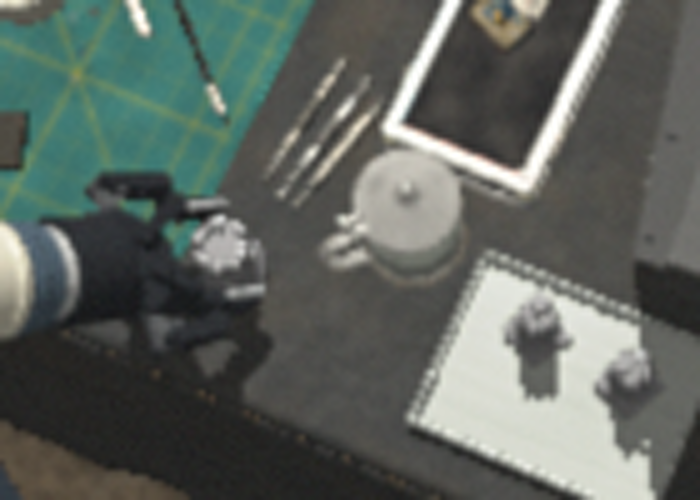

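The tower stands between the open fingers (crop (220,245)), clear of the jug at (400,215). Grip and lift.

```bash
python3 -m creep '0 0 0 0 0 0 0; 0 0 0 0 0 0 .5; 0 0 0 0 0 0 .5; 0 0 0 0 0 0 .5; 0 0 .3 0 0 0 .5; 0 0 .7 0 0 0 .5; 0 0 .8 0 0 0 .5; 0 0 .8 0 0 0 .5; 0 0 .6 0 0 0 .5; 0 -.5 0 0 0 0 .5; .2 -.7 0 0 0 0 .5; .2 -.7 0 0 0 0 .5' 30|tail -5;python3 -m creep '.2 -.8 0 0 0 0 .5; .2 -.8 0 0 0 0 .5; .2 -.8 0 0 0 0 .5; .2 -.8 0 0 0 0 .5; .2 -.8 0 0 0 0 .5; .1 -.8 0 0 0 0 .5; 0 -.8 0 0 0 0 .5; 0 -.5 0 0 0 0 .5; 0 0 0 0 0 0 .5'|tail -5; python3 -c "
from h import *
st(tow([-.16,.03,.11]),182.6)"
```

```text
ee_pos: [0.4442, 0.2911, 0.1612]
eef_rot: [-179.9, 44.7, 138.8]
force: [1.1, 0.4, -0.7]
finger_gap: 0.448
grip_force: 30.4
ee_pos: [0.4876, 0.0466, 0.1611]
eef_rot: [-179.9, 44.7, 138.6]
force: [-0.4, 0.5, -1.1]
finger_gap: 0.453
grip_force: 30.4
t 42.3 pos [0.4876 0.0466 0.1611] rot [-179.9   44.7  138.6] F [-0.4  0.5 -1.1] gap 0.453 grip 30.4 q [ 16.   1. -42.  19. -36.  48.]
units to go [ 0.56 -2.64 -1.28]
turn 5.4945189373049175
```

```bash
python3 -m creep '.1 -.7 0 0 0 0 .5; .2 -.7 0 0 0 .9 .5; .2 -.6 -.2 0 0 1 .5; .2 -.5 -.3 0 0 1 .5; .2 -.1 -.3 0 0 1 .5; 0 0 -.3 0 0 1 .5; 0 0 0 0 0 .6 .5; 0 0 0 0 0 0 .5;0 0 0 0 0 0 .5'|tail -5; python3 -c "
from h import *
st(tow([-.022,0.005,.075]),182.6)"
```

```text
ee_pos: [0.5243, -0.0559, 0.1167]
eef_rot: [-179.9, 44.7, -177.3]
force: [-0.6, -0.2, -1.0]
finger_gap: 0.45
grip_force: 30.5
t 43.42 pos [ 0.5243 -0.0559  0.1167] rot [-179.9   44.7 -177.3] F [-0.6 -0.2 -1. ] gap 0.45 grip 30.5 q [-27.  -1. -56.  -6.  20. -22.]
units to go [ 3.12 -0.55 -1.04]
turn -0.009324657752017629
```

```bash
python3 -m creep '.4 -.3 -.3 0 0 0 .5; .6 -.25 -.3 0 0 0 .5; .6 0 -.24 0 0 0 .5; .6 0 -.2 0 0 0 .5; .5 0 0 0 0 0 .5; .42 0 0 0 0 0 .5; 0 0 -.4 0 0 0 .5; 0 0 -.35 0 0 0 .5; 0 0 -.04 0 0 0 .5; 0 0 0 0 0 0 .5; 0 0 0 0 0 0 .5'|tail -5;python3 -m creep '0 0 -.04 0 0 0 .5; 0 0 0 0 0 0 .5; 0 0 0 0 0 0 .5'|tail -5; python3 -c "
from h import *
st(tow([-.022,0.005,.042]),182.6)"
```

```text
ee_pos: [0.6494, -0.0782, 0.0443]
eef_rot: [-179.9, 44.8, -177.2]
force: [-0.2, 0.2, -1.0]
finger_gap: 0.45
grip_force: 30.5
ee_pos: [0.649, -0.0783, 0.0419]
eef_rot: [-179.9, 44.7, -177.2]
force: [-0.2, 0.5, -1.3]
finger_gap: 0.449
grip_force: 30.5
t 45.17 pos [ 0.649  -0.0783  0.0419] rot [-179.9   44.7 -177.2] F [-0.2  0.5 -1.3] gap 0.449 grip 30.5 q [-22.  19. -48. -19.  17. -18.]
units to go [0.   0.01 0.  ]
turn -0.02235582986865836
```

```bash
python3 -m creep '0 0 -.03 0 0 0 .5; 0 0 0 0 0 0 .5; 0 0 0 0 0 0 .5'|grep -E "pos|force";python3 -m creep '0 0 -.03 0 0 0 .5; 0 0 0 0 0 0 .5; 0 0 0 0 0 0 .5'|grep -E "pos|force"
```

```text
ee_pos: [0.6494, -0.0783, 0.0413]
force: [-2.2, 0.8, 5.1]
grip_force: 31.1
ee_pos: [0.6499, -0.0783, 0.0413]
force: [-7.4, 1.6, 15.5]
grip_force: 31.9
```

```bash
python3 -m creep '0 0 .04 0 0 0 .2; 0 0 0 0 0 0 -.3; 0 0 0 0 0 0 -.3; 0 0 0 0 0 0 -.3; -.5 -.02 .5 0 0 0 -.3; -.7 -.03 .7 0 0 0 -.3; -.7 -.03 .7 0 0 0 -.3; -.7 -.03 .5 0 0 0 -.3; -.7 0 .5 0 0 0 0; -.7 0 .8 0 0 0 0;-.7 0 1 0 0 0 0; -.3 0 .5 0 0 0 .3'|tail -5
python3 - <<'E'
from h import *
st(tow([-.132,0,.318])+[-.1,0,.09])
c=cam('top');s=cam('scene')
K=tocab(world(s))
m=(abs(K[...,1])<.1)&(K[...,0]>-.09)&(K[...,0]<.06)&(K[...,2]>.025)&(K[...,2]<.09);p=K[m];print('tower',m.sum(),p.mean(0),p.min(0),p.max(0))
for k in(c,s):
    K=tocab(world(k));m=(abs(K[...,1])<.07)&(K[...,0]>-.17)&(K[...,0]<-.128)&(K[...,2]>.25)&(K[...,2]<.36);p=K[m];print('handle',m.sum(),p.mean(0),np.median(p,0)) if m.sum() else 0
b=cv2.resize(s['pixels'][120:320,230:480],None,fx=3,fy=3,interpolation=cv2.INTER_CUBIC);save(b,'T2.png')
E
```

```text
ee_pos: [0.4481, -0.0826, 0.2513]
eef_rot: [-179.7, 44.8, -177.1]
force: [0.6, -0.8, 0.4]
finger_gap: 0.352
grip_force: 0.0
t 47.42 pos [ 0.4481 -0.0826  0.2513] rot [-179.7   44.8 -177.1] F [ 0.6 -0.8  0.4] gap 0.352 grip 0.0 q [-40. -19. -44.  29.  28. -33.]
units to go [-0.22 -0.13  3.92]
tower 178 [-0.03974646 -0.00108261  0.05860334] [-0.05674469 -0.01869989  0.0253802 ] [-0.01384395  0.02440558  0.08304442]
handle 227 [-0.14410651 -0.00054892  0.33336947] [-0.14528201 -0.00147413  0.33327344]
handle 165 [-0.14433559 -0.00592262  0.33046463] [-0.14578693 -0.00767262  0.33093101]
```

View pics/T2.png

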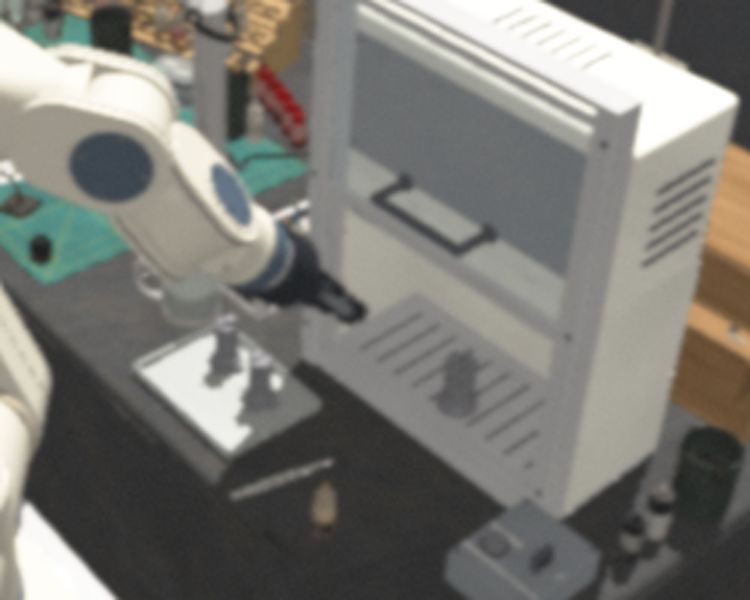

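The tower stands upright in the cabinet (crop (460,385)), both columns stand on the tray, the sash is up and the bystanders haven't been disturbed. Next, turn the tool and regrip the handle.

```bash
python3 -m creep '0 0 .28 .66 .03 -.66 .3; 0 0 .28 .66 .03 -.66 .3; 0 0 .28 .66 .03 -.66 .3; 0 0 .28 .66 .03 -.66 .3; 0 0 .28 .66 .03 -.66 .3; 0 0 .28 .66 .03 -.66 .3; 0 0 .28 .66 .03 -.66 .3; 0 0 .28 .66 .03 -.66 .3; 0 0 .28 .66 .03 -.66 .3; 0 0 .28 .66 .03 -.66 .3; 0 0 .28 .66 .03 -.66 .3; 0 0 .28 .66 .03 -.66 .3'>/dev/null;python3 -m creep '0 0 0 0 0 0 .3; 0 0 0 0 0 0 .3'|tail -5; python3 -c "
from h import *
from scipy.spatial.transform import Rotation as Ro
print(RC.T@Ro.from_euler('xyz',arm.state()['eef_rot'],degrees=True).as_matrix())
st(tow([-.202,0,.383]))"
```

```text
ee_pos: [0.4491, -0.0826, 0.3822]
eef_rot: [135.0, 0.2, 93.3]
force: [-0.3, 0.3, 0.4]
finger_gap: 0.353
grip_force: 0.0
[[-0.01203468  0.70712622  0.70698491]
 [ 0.99992386  0.01043954  0.00657962]
 [-0.00272797  0.70701027 -0.70719802]]
t 49.27 pos [ 0.4491 -0.0826  0.3822] rot [135.    0.2  93.3] F [-0.3  0.3  0.4] gap 0.353 grip 0.0 q [-40. -22. -26.  50.  29.  56.]
units to go [ 0.51 -0.21  0.02]
```

```bash
python3 -m creep '.51 -.21 .02 0 0 0 .3; .5 .02 -.5 0 0 0 .3; .6 .03 -.6 0 0 0 .3; .4 .02 -.4 0 0 0 .3; .25 0 -.25 0 0 0 .3; 0 0 0 0 0 0 .3; 0 0 0 0 0 0 .7; 0 0 0 0 0 0 1;0 0 0 0 0 0 1;0 0 0 0 0 0 1' 60|tail -5; python3 -c "
from h import *
st(tow([-.132,0,.313]))"
```

```text
ee_pos: [0.5391, -0.0882, 0.3145]
eef_rot: [134.9, 0.1, 93.2]
force: [-3.2, 0.7, 1.2]
finger_gap: 0.116
grip_force: 58.8
t 50.52 pos [ 0.5391 -0.0882  0.3145] rot [1.349e+02 1.000e-01 9.320e+01] F [-3.2  0.7  1.2] gap 0.116 grip 58.8 q [-31. -12. -30.  32.  23.  65.]
units to go [ 0.    0.01 -0.04]
```

```bash
python3 -m creep '0 0 -.2 0 0 0 1; 0 0 -.4 0 0 0 1; 0 0 -.4 0 0 0 1; 0 0 -.4 0 0 0 1; 0 0 -.4 0 0 0 1; 0 0 -.4 0 0 0 1; 0 0 -.4 0 0 0 1; 0 0 -.4 0 0 0 1; 0 0 -.4 0 0 0 1; 0 0 -.4 0 0 0 1; 0 0 -.4 0 0 0 1; 0 0 0 0 0 0 1'|tail -5;python3 -m creep '0 0 -.4 0 0 0 1; 0 0 -.4 0 0 0 1; 0 0 -.3 0 0 0 1; 0 0 -.2 0 0 0 1; 0 0 0 0 0 0 1'|tail -5; python3 -c "
from h import *
st([.5391,-.0875,.075])"
```

```text
ee_pos: [0.5391, -0.0882, 0.1448]
eef_rot: [135.0, 0.0, 93.2]
force: [4.1, 0.3, -6.3]
finger_gap: 0.111
grip_force: 59.6
ee_pos: [0.5391, -0.0882, 0.0935]
eef_rot: [135.0, 0.1, 93.2]
force: [2.4, 1.1, -6.0]
finger_gap: 0.118
grip_force: 59.8
t 52.65 pos [ 0.5391 -0.0882  0.0935] rot [1.35e+02 1.00e-01 9.32e+01] F [ 2.4  1.1 -6. ] gap 0.118 grip 59.8 q [-31.   4. -56. -10.  23.  65.]
units to go [ 0.    0.02 -0.46]
```

```bash
python3 -m creep '0 0 -.15 0 0 0 1; 0 0 -.15 0 0 0 1; 0 0 -.12 0 0 0 1; 0 0 0 0 0 0 1'|grep -E 'pos|force:'; python3 -m creep '0 0 -.05 0 0 0 1; 0 0 -.05 0 0 0 1; 0 0 0 0 0 0 1; 0 0 0 0 0 0 1'|grep -E 'pos|force:'
```

```text
ee_pos: [0.5391, -0.0883, 0.0772]
force: [5.0, 1.2, -9.6]
grip_force: 59.5
ee_pos: [0.5392, -0.0882, 0.0738]
force: [-8.5, 1.0, 3.7]
grip_force: 61.4
```

```bash
python3 -m creep '0 0 -.05 0 0 0 1; 0 0 0 0 0 0 1; 0 0 0 0 0 0 1'|grep -E 'pos|force:'; python3 -m creep '0 0 -.05 0 0 0 1;  0 0 0 0 0 0 1; 0 0 0 0 0 0 1'|grep -E 'pos|force:'
```

```text
ee_pos: [0.5394, -0.0882, 0.0733]
force: [-26.1, 1.5, 25.2]
grip_force: 64.3
ee_pos: [0.5396, -0.0882, 0.0731]
force: [-46.9, 2.6, 52.2]
grip_force: 68.0
```

```bash
python3 -m creep '0 0 .08 0 0 0 1; 0 0 0 0 0 0 .3; 0 0 0 0 0 0 .3; 0 0 0 0 0 0 .3; -.5 0 .5 0 0 0 .3; -.7 0 .7 0 0 0 .3; -.7 0 .7 0 0 0 .3; -.7 0 .7 0 0 0 .3; 0 0 .5 0 0 0 .3; 0 0 0 0 0 0 .3'|tail -5
python3 - <<'E'
from h import *
st()
for n in('top','scene'):
    K=tocab(world(cam(n)));m=(abs(K[...,1])<.07)&(K[...,0]>-.17)&(K[...,0]<-.128)&(K[...,2]>.06)&(K[...,2]<.14);p=K[m];print('handle',m.sum(),p.mean(0))
E
```

```text
ee_pos: [0.4359, -0.089, 0.1984]
eef_rot: [134.8, 0.3, 93.1]
force: [0.6, 0.7, -0.4]
finger_gap: 0.348
grip_force: 0.0
t 55.65 pos [ 0.4359 -0.089   0.1984] rot [134.8   0.3  93.1] F [ 0.6  0.7 -0.4] gap 0.348 grip 0.0 q [-43. -17. -51.  21.  31.  53.]
handle 156 [-0.14391779 -0.00080251  0.09552234]
handle 141 [-0.14420175 -0.00436968  0.09253289]
```

The sash is latched, with the handle back at its starting height. Now the guard: turn the tool to point down again.

```bash
python3 -m creep '0 0 0 -.05 1 0 .3; 0 0 0 -.05 1 0 .3; 0 0 0 -.05 1 0 .3; 0 0 0 -.05 1 0 .3; 0 0 0 -.05 1 0 .3; 0 0 0 -.02 .6 0 .3; 0 -.3 0 0 0 1 .3; 0 -.6 0 0 0 1 .3; 0 -.6 0 0 0 1 .3; 0 -.6 0 0 0 1 .3; 0 -.6 0 0 0 1 .3; 0 -.6 0 0 0 1 0'|tail -5;python3 -m creep '0 -.6 0 0 0 1 0; 0 -.6 0 0 0 1 0; .2 -.6 0 0 0 1 0; .2 -.6 0 0 0 1 0; .3 -.6 0 0 0 1 0; .3 -.1 0 0 0 .25 0; .2 0 0 0 0 0 0; 0 0 0 0 0 0 0;0 0 0 0 0 0 0'|tail -5; python3 -c "
from h import *
st([.4849,-.3478,.074],182.6)
W=world(cam('top'));K=tocab(W);m=(K[...,0]>-.25)&(K[...,0]<-.15)&(K[...,1]<-.2)&(K[...,1]>-.28)&(K[...,2]>.08)&(K[...,2]<.1);print(m.sum(),W[m].mean(0))"
```

```text
ee_pos: [0.4354, -0.2207, 0.1946]
eef_rot: [179.8, -0.4, 141.5]
force: [0.8, -1.2, 0.6]
finger_gap: 0.499
grip_force: 0.0
ee_pos: [0.4833, -0.3435, 0.1967]
eef_rot: [179.8, -0.2, -176.8]
force: [-0.5, 0.3, 0.5]
finger_gap: 0.505
grip_force: 0.0
t 58.38 pos [ 0.4833 -0.3435  0.1967] rot [ 179.8   -0.2 -176.8] F [-0.5  0.3  0.5] gap 0.505 grip 0.0 q [-43.  20.   3.  74.  -0. -47.]
units to go [ 0.04 -0.11 -3.07]
turn -0.06891620225567863
0 [nan nan nan]<string>:4: RuntimeWarning: Mean of empty slice.
  ret = um.true_divide(
```

```bash
python3 -m creep '.04 -.11 -.7 0 0 0 0; 0 0 -.8 0 0 0 0; 0 0 -.8 0 0 0 0; 0 0 -.5 0 0 0 0; 0 0 -.25 0 0 0 0; 0 0 0 0 0 0 0; 0 0 0 0 0 0 .6; 0 0 0 0 0 0 1;0 0 0 0 0 0 1;0 0 0 0 0 0 1' 25|tail -5; python3 -m creep '-.02 .3 0 0 0 0 1; -.02 .3 0 0 0 0 1; -.01 .3 0 0 0 0 1; 0 .25 0 0 0 0 1; 0 .05 0 0 0 0 1; 0 0 0 0 0 0 1; 0 0 0 0 0 0 1'|tail -5
```

```text
ee_pos: [0.4853, -0.3477, 0.0757]
eef_rot: [179.7, -0.1, -176.8]
force: [0.5, 6.2, 5.3]
finger_gap: 0.108
grip_force: 27.4
ee_pos: [0.4832, -0.3001, 0.0757]
eef_rot: [179.8, -0.2, -176.8]
force: [-0.2, 0.8, 8.0]
finger_gap: 0.11
grip_force: 27.8
```

```bash
python3 -m creep '0 .04 0 0 0 0 1; 0 .03 0 0 0 0 1; 0 0 0 0 0 0 1; 0 0 0 0 0 0 1'|grep -E 'pos|force:'; python3 -m creep '0 -.03 0 0 0 0 .7; 0 0 0 0 0 0 .2; 0 0 0 0 0 0 .1; 0 0 0 0 0 0 .1; 0 0 .7 0 0 0 .1; 0 0 1 0 0 0 .1; -.5 0 1 0 0 0 .1; -1 .5 .5 0 0 0 .1; -1 1 0 0 0 0 .1; -.5 1 0 0 0 0 .1; 0 0 0 0 0 0 .1; 0 0 0 0 0 0 .1'|tail -5
python3 - <<'E'
from h import *
for n in('top','scene'):
    c=cam(n);K=tocab(world(c))
    for nm,b in dict(fin=(-.26,-.12,-.28,-.1,.08,.1),handle=(-.17,-.128,-.07,.07,.06,.14)).items():
        m=(K[...,0]>b[0])&(K[...,0]<b[1])&(K[...,1]>b[2])&(K[...,1]<b[3])&(K[...,2]>b[4])&(K[...,2]<b[5]);p=K[m];print(nm,m.sum(),p.mean(0))
b=cv2.resize(c['pixels'][120:320,230:480],None,fx=3,fy=3,interpolation=cv2.INTER_CUBIC);save(b,'end.png')
E
```

```text
ee_pos: [0.4831, -0.2977, 0.0757]
force: [-1.7, 0.2, 8.4]
grip_force: 27.7
ee_pos: [0.3633, -0.1993, 0.2029]
eef_rot: [179.8, -0.2, -176.8]
force: [1.0, 0.4, -0.2]
finger_gap: 0.448
grip_force: 0.0
fin 0 [nan nan nan]
handle 155 [-0.14386442 -0.00094467  0.09525003]
fin 35 [-0.19866468 -0.20960881  0.08702342]
handle 43 [-0.14252949 -0.05396496  0.09233013]<stdin>:5: RuntimeWarning: Mean of empty slice.
  ret = um.true_divide(
```

View pics/end.png

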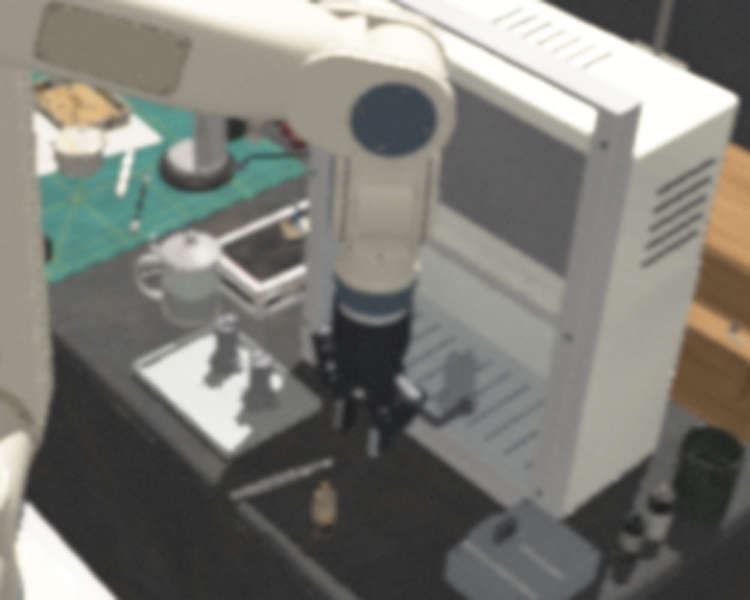

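The end view shows everything in place: columns upright on the tray at (225,355) and (260,385), tower in the cabinet at (460,375), guard fin back at (507,528), sash latched. Handing in.

```bash
python3 -c "
from bench import arm
print(arm.job_done())"
```

```text
the job is handed in; nothing more can be done
None
```

The job is handed in, though no verdict came back: by the last camera check both columns (only two were there) stand upright on the tray, the tower stands upright in the cabinet, the sash is latched, the guard is back over the button, and the bystanders in view look unmoved.

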